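# Kickstand down, folding stand held upright

## Task

Ready the folding stand for a colleague who will tighten its hub: pull the transport bolt back fully, flip the freed kickstand over its top centre so that it drops out fully to the other side, and then take the frame by its top bar, swing it up until it stands upright and keep holding it there. The hub spring tips the frame back if it is let go, so finish while still holding the bar, with the frame at rest and upright, not leaning on towards the kickstand. Leave the stapler, the label roll and the tape dispenser alone.

Things in the scene. Friction and masses are not known exactly. Their poses are not given: they have to be found in the camera images.
- stand: Fixed base: dark steel foot plate 275 x 115 x 12 mm. Origin on the bench under the middle of the hub, z up; plate from local x -190 to +85 mm; local -x is the end nearest the robot (yaw within 0.4 rad). The hub axis is parallel to local x, 35 mm up. A 26 mm wide aluminium pedestal (x -178 to -78, centred on y = -30 mm, top at 136 mm) carries the transport bolt.
- hub (a point): Middle of the hub axis, 35 mm above the bench; the frame turns about the line through it parallel to the stand's x axis.
- bolt (a joint): Transport bolt, a 10 mm steel rod sliding along the stand's x axis in the pedestal's channel, under two bridges. 0 = fully in (its tip blocks the kickstand); 0.040 m = fully back, towards the stand's -x. Starts between 0 and 0.006; must be past about 0.022 to free the kickstand. Friction about 1.5 N, stays where left.
- bolt_knob (a point): Grip point on the bolt's upright knob: a round stem 12 mm thick with a 17 mm cap. The point is 36 mm above the rod axis, 162 mm above the bench, 26 mm above the pedestal top; the cap is 10 to 22 mm above it. With the bolt fully in it is at stand x = -115, y = -30 mm.
- kickstand (a joint): 12 mm steel rod hinged on the frame's near (stand -x) side, axis parallel to the hub, at stand x = -37 mm, 60 mm up the frame from the hub axis. 0 = stowed, pointing up along the frame (leaning to -y with it); grows over the top towards +y; 2.22 rad = fully down on its stop at the +y side. Frame tipped, it is at top centre at 0.45 rad; past that its weight (0.12 kg) drops it. Turns freely.
- kickstand_tip (a point): Free end of the kickstand, 125 mm from its hinge, on the axis of its rubber foot, a 16 mm thick pin 28 mm long parallel to the stand's x (6 mm to +x, 22 mm to -x of this point). Stowed it is about 202 mm up and 80 mm to the stand's -y of the hub.
- frame: Frame stub: 22 x 16 mm aluminium post on the hub, with the top bar. Origin on the hub axis, z up along the post. It starts tipped 0.45 rad from vertical to the stand's -y, on a stop; it can go up to upright (z vertical) and 0.10 rad beyond, to +y, onto another stop. A hub spring of about 1 Nm always drives it back to the start: holding it upright takes about 5 N sideways at the top bar.
- bar_grip (a point): Grip point on the frame's top bar, a round steel bar 16 mm thick, parallel to the hub axis and 200 mm from it, reaching from the post 75 mm to the stand's +x, then a 24 mm end cap. The point is 45 mm from the post's middle. Start: 215 mm up, 87 mm to the stand's -y of the hub; frame upright: 235 mm up, straight over the hub axis. The bar can turn between flat pads.
- stapler: Bystander: stapler 135 x 38 x 45 mm, origin under its middle.
- label_roll: Bystander: white roll of labels, 82 mm across, 40 mm high, origin under its middle.
- tape_dispenser: Bystander: tape dispenser 42 x 160 x 76 mm, origin under its middle.

How it is judged (in metres and radians):
On the way, in this order (a step that is already met when the one before it is completed fails the run):
1. the bolt is pulled back while the kickstand is still stowed and the frame still tipped (value of joint bolt above 0.034 m and value of joint kickstand below 0.3 rad and angle between frame's own z axis and vertical above 0.33 rad), for 0.2 s.
2. the kickstand has gone over centre and is fully down, the frame still tipped (value of joint kickstand above 2.1 rad and angle between frame's own z axis and vertical above 0.33 rad), for 0.2 s.
At the end, for the whole second after the job is handed in: The bolt is back (over 34 of 40 mm), the kickstand is fully down (over 2.1 rad), and the frame is at rest (turning slower than 0.25 rad/s) within 0.07 rad of upright, clear of both its stops, held by the fingers with more than 2 N at the top bar (TCP within 60 mm of its grip point) (value of joint bolt above 0.034 m and value of joint kickstand above 2.1 rad and angle between frame's own z axis and vertical below 0.07 rad and angular speed of frame below 0.25 rad/s and contact force between the fingers and frame above 2 N and distance between the grasp point and bar_grip below 0.06 m); the arm keeps its last pose, push and grip.
It fails at once if a bystander (stapler, label roll, tape dispenser) is moved more than 30 mm (distance of any of stapler, label_roll, tape_dispenser from where it was at the start of the episode above 0.03 m).
It also fails if it takes over 51 s, if anything falls off the work surface, if the arm or the gripper's body presses on something with over 40 N, if the wrist force passes 120 N, or if a joint passes its speed limit or range.

## Robot

A 6-joint arm with a two-finger parallel gripper is mounted at the origin on a cart in front of the work surface, level with it; the furniture and walls round the work are solid. World frame = base frame: x ahead of the robot, y to its left, z up, the work surface at z = 0. Lengths are in m, angles in degrees, forces in N, time in s.
With the tool pointing down it reaches from about 0.325 to 0.85 m from the base axis. Payload 15.5 kg.
Tool frame: the origin (TCP) lies between the finger pads, 19 mm behind the fingertips; this is the grasp point; z points along the fingers, y is the line along which they close (so a half turn about z gives the same grasp; the last joint's range is limited). The gripper opens to 91 mm and grips with 3 to 60 N. Pads are 32 mm wide; open, the fingers measure 118 mm over their backs; the gripper's body (76 mm by 178 mm) begins 60 mm behind the grasp point.
Start: joints at [70.159, 28.281, 77.091, -0, 74.628, -5.472], TCP at [0.155, 0.605, 0.233] pointing down, gripper open.
Joint ranges: [-166.48, 166.48], [-47.26, 123.95], [12.59, 153.08], [-70.14, 250.14], [6.76, 159.57], [-176.63, 176.63]. Speed limits (degrees/s): [108.29, 108.29, 147.25, 172.46, 172.46, 172.46].

## Interface

Orientations are given as a 3x3 rotation matrix whose columns are the frame's x, y, z axes.
In Python, from bench import ctrl gives the robot as it stands. The module is installed in compiled form; this text tells all that it offers. Calls block until the motion is done:
- ctrl.goto(position, orientation): joint-space move of the TCP to a pose.
- ctrl.move_l(position, vel=0.15, ori=None, contact_N=None): straight line of the TCP; ori=None keeps the orientation; vel is the mean speed in m/s. With contact_N (N) it stops when the force on the tool has changed by that much, and returns True; else False.
- ctrl.movej(angles): joint-space move.
- ctrl.command_gripper(opening): opening from 0.0 (shut) to 1.0 (fully open); the grip force is fixed at half the most; returns when the fingers have stopped.
- ctrl.sleep(seconds).
- ctrl.ik(position, orientation): joint angles nearest the present ones, or None.
- ctrl.read_camera(name): name is "scene" or "top" or "wrist"; returns the picture (384x512x3 uint8, blue, green, red); there is no depth.
- ctrl.camera_params(name): a dict with "fx", "fy", "cx", "cy" (pixels), "pose" (4x4, takes a point from camera to world coordinates); the wrist camera has in their place "T_tool_cam" (4x4, takes a point from camera to tool coordinates, whose origin is the TCP and whose axes are the flange's). Camera axes: x right, y up, looking along -z (the intrinsics and any distortion apply to the point x, -y, -z); pixel columns grow to the right and rows downward; lengths in m; the calibration is good to about 2 mm. A picture is of the moment at which its call begins: read the wrist's pose just before it. camera_params takes no time and is no camera call.
A pose or a line that the arm cannot do raises ctrl.MotionError and nothing moves.
- ctrl.sign_off(): hands the job in; it is judged then, once.
Readings, each from a call of its own:
- ctrl.current_t(): time.
- ctrl.current_q(): joint angles.
- ctrl.current_dq(): joint speeds.
- ctrl.current_effort(): joint torques, N m.
- ctrl.current_tool_pos(): TCP position.
- ctrl.current_eef_rot(): TCP orientation.
- ctrl.current_contact_force(): force on the tool from outside, world axes, zero at the start.
- ctrl.current_wrist_torque(): the same for the moment, N m.
- ctrl.current_grip_width(): opening from 0.0 (shut) to 1.0 (fully open).
- ctrl.current_grasp_force(): force on a finger pad.
Only numpy, scipy, OpenCV 4.12 (cv2) and the standard library are available. Lean on these libraries where they do the work, as an engineer would, in place of code of your own. Each camera call takes 0.05 s, during which the arm holds its last target. There are 200 camera calls.

## Working session

There is one attempt and no reset: what is moved stays moved. The work goes in short steps, each a Python script; the robot and the scene stay as the last script left them, time stands still between calls to the robot, and variables do not carry over. Pictures are saved under pics/ and viewed, at most 10 in all, crops included, and the job is handed in when it is done.

```bash
mkdir -p pics; python3 - <<'E'
from bench import ctrl
import cv2,numpy as np
np.set_printoptions(precision=4,suppress=True)
for n in("scene","top"):
    cv2.imwrite(f"pics/{n}0.png",cv2.resize(ctrl.read_camera(n),(800,600),interpolation=cv2.INTER_CUBIC))
    print(n,ctrl.camera_params(n))
print(ctrl.camera_params("wrist"),ctrl.current_eef_rot(),ctrl.current_t())
E
```

```text
scene {'fx': 377.1380045916299, 'fy': 377.1380045916299, 'cx': 249.09362093841068, 'cy': 186.89353395805477, 'pose': array([[ 0.4427,  0.3907, -0.8071, -0.4074],
       [-0.8963,  0.1671, -0.4107, -0.5235],
       [-0.0256,  0.9052,  0.4242,  0.6666],
       [ 0.    ,  0.    ,  0.    ,  1.    ]])}
top {'fx': 377.755256222342, 'fy': 377.755256222342, 'cx': 259.5835219933122, 'cy': 195.48977062357218, 'pose': array([[-0.0011,  0.9845, -0.1751,  0.3214],
       [-1.    , -0.0013, -0.0007, -0.0444],
       [-0.0009,  0.1751,  0.9845,  1.374 ],
       [ 0.    ,  0.    ,  0.    ,  1.    ]])}
{'fx': 271.81103965965355, 'fy': 271.81103965965355, 'cx': 252.81092371034867, 'cy': 188.8325832024081, 'T_tool_cam': array([[ 0.0006,  0.9656,  0.2602,  0.0719],
       [ 1.    , -0.0008,  0.0009,  0.0005],
       [ 0.0011,  0.2602, -0.9656, -0.1518],
       [ 0.    ,  0.    ,  0.    ,  1.    ]])} [[-0.9687  0.2481 -0.0004]
 [ 0.2481  0.9687 -0.0011]
 [ 0.0001 -0.0011 -1.    ]] 0.1
```

View pics/scene0.png

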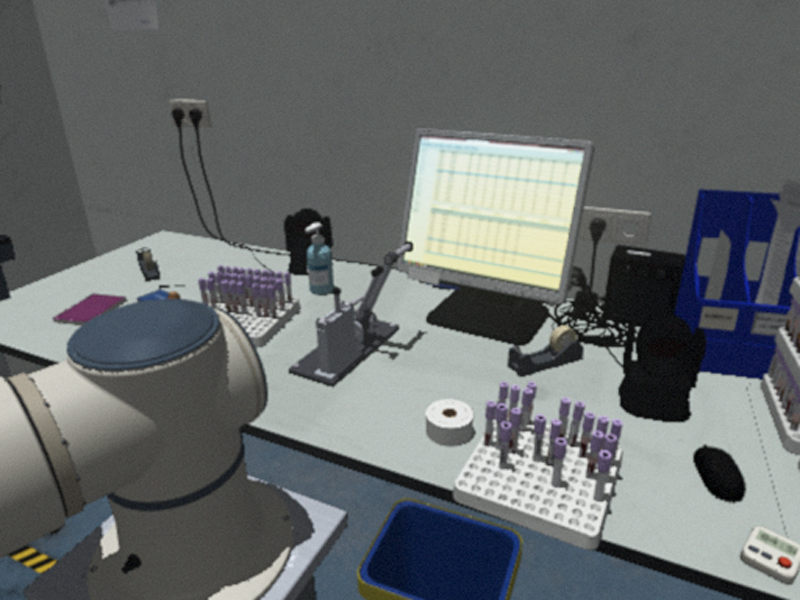

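View pics/top0.png

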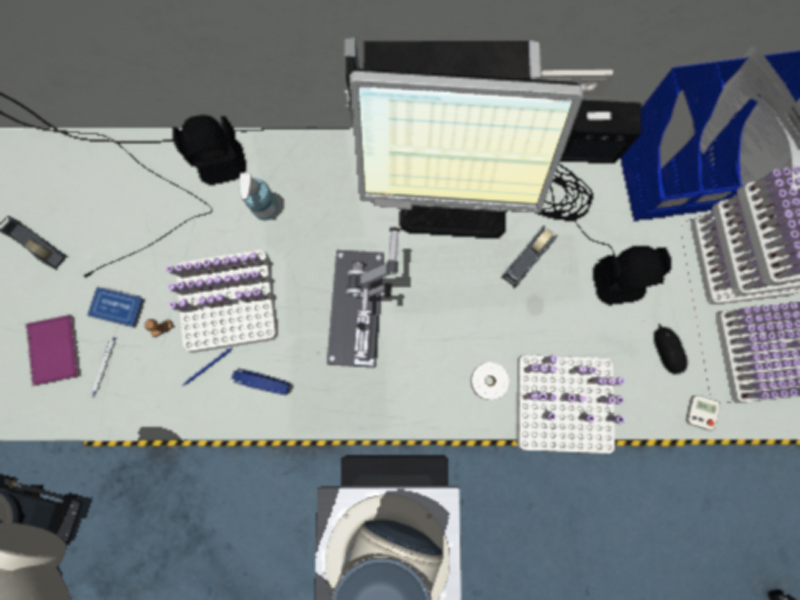

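The scene view shows the stand at about (350,320), bolt knob at (338,297), and top bar at (400,250). In the top view its foot plate spans (328–382, 250–366), with the bar at (393,245) and the kickstand foot near (395,270). The stapler at (262,381), label roll at (490,380) and tape dispenser at (530,256) are all clear of it. I'll enlarge both views.

```bash
python3 - <<'E'
from bench import ctrl
import cv2,numpy as np
out=[]
for n,(u,v) in(("scene",(178,145)),("top",(200,142))):
    im=np.mean([ctrl.read_camera(n) for _ in range(3)],0).astype(np.uint8)
    c=im[v:v+99,u:u+100]
    c=cv2.resize(c,None,fx=6,fy=6,interpolation=cv2.INTER_CUBIC)
    cv2.imwrite(f"pics/{n}1.png",cv2.convertScaleAbs(c,alpha=1.4,beta=15))
E
```

```text
(no output)
```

View pics/scene1.png

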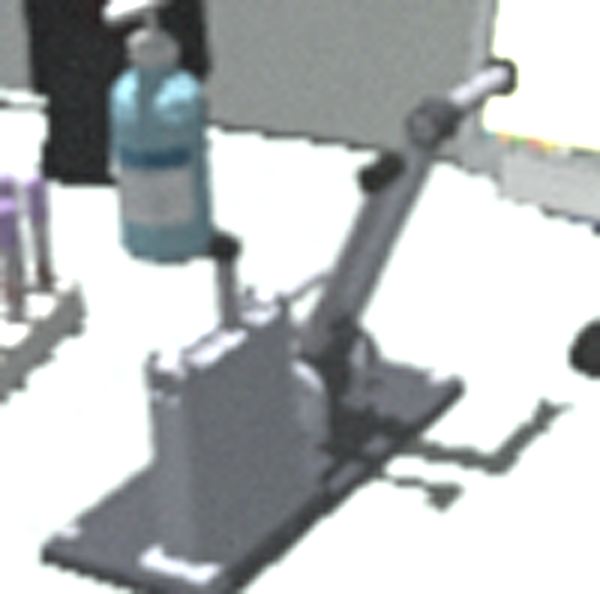

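View pics/top1.png

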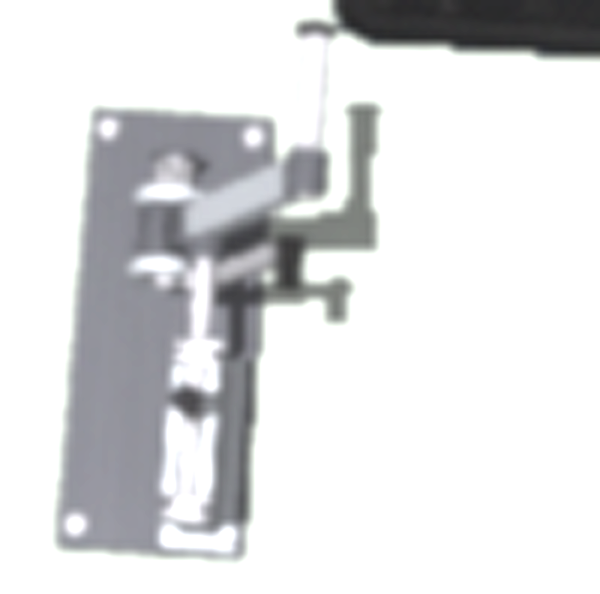

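The crops show the plate corners, in top-crop pixels: (93,108), (275,120), (58,547) and (243,557). The knob cap is at (190,402) in the top view and (226,247) in the scene view. The kickstand foot is at (290,262) in the top view and (380,172) in the scene view. The bar's end cap is at (317,30) in the top view and (508,77) in the scene view. I'll fit the stand's pose to these.

```bash
cat > fit.py <<'E'
from bench import ctrl
import numpy as np
from scipy.optimize import least_squares
np.set_printoptions(precision=4,suppress=True)
off={"scene":(178,145),"top":(200,142)}
P={n:ctrl.camera_params(n) for n in off}
def proj(n,p):
    c=P[n]; q=np.linalg.inv(c["pose"])@np.r_[p,1]
    uv=np.array([c["cx"]+c["fx"]*q[0]/-q[2], c["cy"]-c["fy"]*q[1]/-q[2]])
    return (uv-off[n]+.5)*6-.5   # crop px
def W(s,l):
    c,k=np.cos(s[2]),np.sin(s[2]); return np.array([s[0]+c*l[0]-k*l[1],s[1]+k*l[0]+c*l[1],l[2]])
obs=[("top",(93,108),(.085,.0575,.012)),("top",(275,120),(.085,-.0575,.012)),("top",(58,547),(-.19,.0575,.012)),("top",(243,557),(-.19,-.0575,.012)),
("scene",(45,550),(-.19,.0575,.012)),("scene",(230,588),(-.19,-.0575,.012)),("scene",(462,382),(.085,-.0575,.012)),
("top",(190,402),"k"),("scene",(226,247),"k"),
("top",(290,262),(-.045,-.080,.202)),("scene",(380,172),(-.045,-.080,.202)),
("scene",(508,77),(.082,-.087,.215)),("top",(317,30),(.082,-.087,.215))]
def res(s):
    r=[]
    for n,uv,l in obs:
        if l=="k": l=(-.115-s[3],-.03,.178)
        r.append(proj(n,W(s,l))-uv)
    return np.array(r)
f=least_squares(lambda s:res(s).ravel(),[.55,0,0,.003],loss="soft_l1",f_scale=6,x_scale=[.1,.1,.1,.01])
if __name__=="__main__":
    print(f.x); 
    for o,r in zip(obs,res(f.x)): print(o[0],o[2],r)
    print("knob",W(f.x,(-.115-f.x[3],-.03,.162)),"tip",W(f.x,(-.037,-.08,.202)),"bar",W(f.x,(.045,-.087,.215)))
E
python3 fit.py
```

```text
[ 0.6114  0.0712 -0.0557  0.0046]
top (0.085, 0.0575, 0.012) [-2.7081  0.3654]
top (0.085, -0.0575, 0.012) [ 0.1672 -1.9017]
top (-0.19, 0.0575, 0.012) [-2.2378  4.5964]
top (-0.19, -0.0575, 0.012) [4.1511 5.0659]
scene (-0.19, 0.0575, 0.012) [-2.5677 -6.0274]
scene (-0.19, -0.0575, 0.012) [-11.1894  10.9287]
scene (0.085, -0.0575, 0.012) [10.5678 -7.8753]
top k [-1.5934  2.6164]
scene k [ 4.8009 -0.7913]
top (-0.045, -0.08, 0.202) [-0.9102  1.4694]
scene (-0.045, -0.08, 0.202) [ 6.1487 -2.905 ]
scene (0.082, -0.087, 0.215) [ 1.5428 -5.6539]
top (0.082, -0.087, 0.215) [-1.2262 -4.4198]
knob [0.4903 0.0479 0.162 ] tip [ 0.57   -0.0066  0.202 ] bar [ 0.6515 -0.0182  0.215 ]
```

```bash
cat > h.py <<'E'
from fit import *
import cv2
S=np.array(f.x)
c,k=np.cos(S[2]),np.sin(S[2])
R=np.array([[-c,-k,0],[-k,c,0],[0,0,-1.]])
def L(x,y,z): return W(S,np.array([x,y,z])/1000.)
def wproj(p,pos,rot):
    w=ctrl.camera_params("wrist"); T=np.eye(4);T[:3,:3]=rot;T[:3,3]=pos
    q=np.linalg.inv(T@w["T_tool_cam"])@np.r_[p,1]
    return np.array([w["cx"]+w["fx"]*q[0]/-q[2],w["cy"]-w["fy"]*q[1]/-q[2]])
def snap(name):
    pos,rot=ctrl.current_tool_pos(),ctrl.current_eef_rot()
    cv2.imwrite(f"pics/{name}.png",cv2.resize(ctrl.read_camera("wrist"),(800,600),interpolation=cv2.INTER_CUBIC))
    return pos,rot
E
python3 - <<'E'
from h import *
def tri(a,b):
    A=[];B=[]
    for n,uv in(("top",a),("scene",b)):
        u,v=(np.array(uv)+.5)*.64-.5; q=P[n]; d=q["pose"][:3,:3]@[(u-q["cx"])/q["fx"],-(v-q["cy"])/q["fy"],-1]
        d/=np.linalg.norm(d); M=np.eye(3)-np.outer(d,d); A.append(M);B.append(M@q["pose"][:3,3])
    return np.linalg.lstsq(np.vstack(A),np.hstack(B),rcond=None)[0]
print("monitor",tri((360,200),(405,268)),tri((355,75),(418,130)),"bottle",tri((250,182),(316,228)))
p=ctrl.current_tool_pos()
ctrl.move_l([p[0],p[1],.33],vel=.3)
ctrl.goto(L(-119,-30,245),R)
pos,rot=snap("w0")
sc=800/512
for nm,q in(("cap",L(-115-1000*S[3],-30,184)),("tipfoot-end",L(-59,-80,202)),("baraxis",L(45,-87,215)),("pedNL",L(-178,-17,136)),("pedNR",L(-178,-43,136))):
    print(nm,(wproj(q,pos,rot)+.5)*sc-.5)
print(pos,ctrl.current_t(),ctrl.current_q())
E
```

```text
monitor [0.793  0.0523 0.1068] [0.9012 0.0494 0.4216] bottle [0.8009 0.2934 0.1776]
cap [394.1952 320.6425]
tipfoot-end [298.5447 441.3684]
baraxis [291.6637 618.4707]
pedNL [416.1592 202.9713]
pedNR [372.8876 202.9135]
[0.491  0.0484 0.245 ] 3.2667 [ -1.3081  16.9248  94.2224   0.006   68.8466 -88.1661]
```

View pics/w0.png

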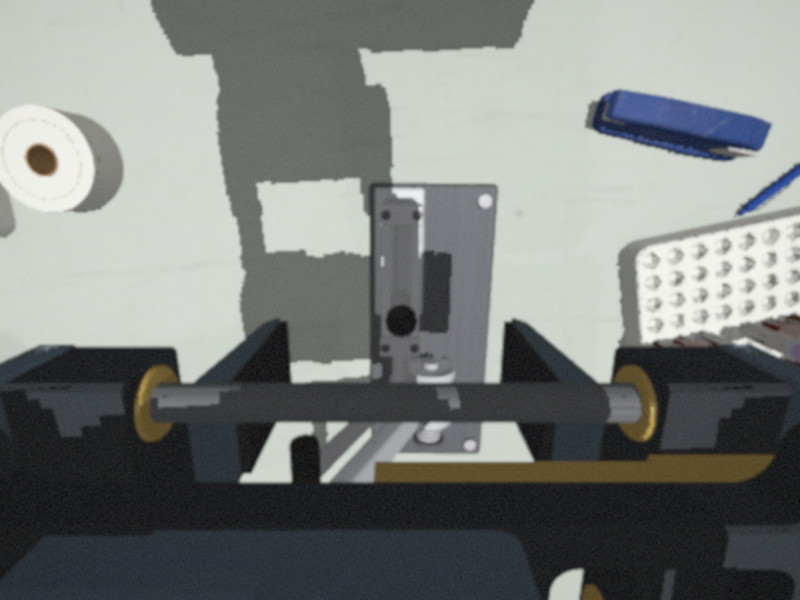

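The knob cap shows at (401,320) against a predicted (394,320.6), and the foot end at (305,440) against (298.5,441). Both are about 3.5 mm to stand +y, so I'll shift the fit by that, then pull the bolt.

```bash
sed -i 's/^S=np.array(f.x)/S=np.array(f.x); S[1]+=.0032/' h.py
python3 - <<'E'
from h import *
k0=-115-1000*S[3]
ctrl.move_l(L(k0,-30,245),vel=.2)
ctrl.move_l(L(k0,-30,163),vel=.1)
ctrl.command_gripper(0.0)
print("grip",ctrl.current_grip_width(),ctrl.current_grasp_force(),ctrl.current_contact_force())
print(ctrl.move_l(L(-161,-30,163),vel=.06,contact_N=18),ctrl.current_contact_force())
d=np.array(ctrl.current_tool_pos())-L(k0,-30,163)
print("travel",d,np.linalg.norm(d)); ctrl.sleep(.25)
ctrl.command_gripper(1.0)
ctrl.move_l(np.array(ctrl.current_tool_pos())+[0,0,.085],vel=.2)
pos,rot=snap("w1")
for b in(0,34,40): print(b,(wproj(L(-115-b,-30,184),pos,rot)+.5)*800/512-.5)
print(ctrl.current_t())
E
```

```text
grip 0.16323758881338493 30.00007594440831 [ 0.1346  4.7003 -0.0347]
True [ 8.4407  2.0962 -7.5674]
travel [-0.0369  0.0027  0.0002] 0.03696775616813796
0 [393.9937 392.8293]
34 [393.9673 335.8222]
40 [393.9624 325.2989]
8.3667
```

View pics/w1.png

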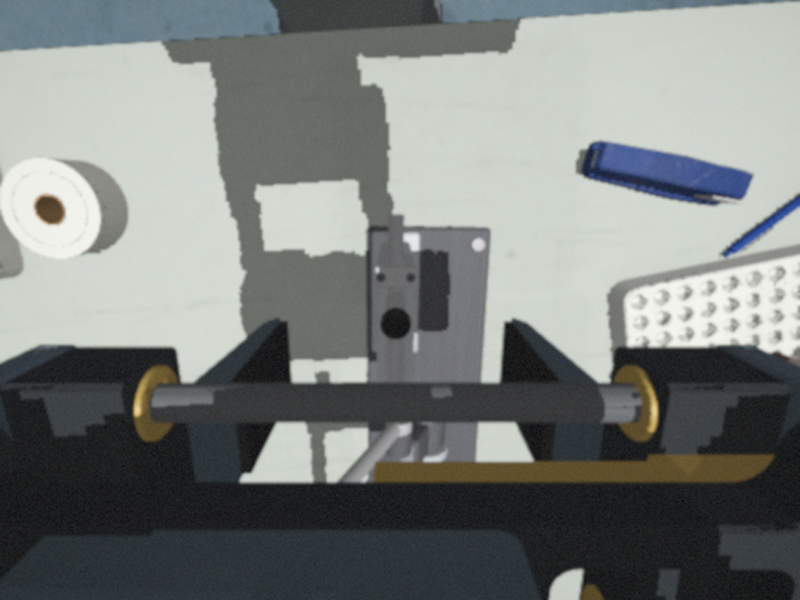

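The cap sits at (396,323), matching the prediction for 40 mm (394,325), so the bolt is fully back. Next is the kickstand.

```bash
python3 - <<'E'
from h import *
ctrl.command_gripper(0.0)
ctrl.move_l(L(-57,-122,252),vel=.2)
ctrl.move_l(L(-57,-122,206),vel=.15)
print(ctrl.move_l(L(-57,-5,206),vel=.07,contact_N=15),ctrl.current_contact_force(),ctrl.current_tool_pos(),L(-57,-5,206))
ctrl.sleep(1.0)
print(ctrl.current_contact_force(),ctrl.current_t())
ctrl.move_l(L(-57,-5,280),vel=.2)
ctrl.move_l(L(-90,-122,280),vel=.25)
im=ctrl.read_camera("scene")[130:250,170:290]
cv2.imwrite("pics/s2.png",cv2.convertScaleAbs(cv2.resize(im,(600,600),interpolation=cv2.INTER_CUBIC),alpha=1.4,beta=15))
def cp(p): return (proj("scene",p)-2.5)/6*5+np.array([8,15])*5
a=.45-2.22
print("tip down",cp(L(-45,-26-125*np.sin(a),89+125*np.cos(a))),"hinge",cp(L(-37,-26,89)),"stowed",cp(L(-45,-80,202)),ctrl.current_t())
E
```

```text
False [-0.2737 -0.0751  0.3175] [0.5542 0.0723 0.206 ] [0.5542 0.0726 0.206 ]
[-0.1356 -0.2926  0.3086] 13.85
tip down [146.9172 349.8675] hinge [298.1635 349.4996] stowed [355.2143 213.0618] 15.05
```

View pics/s2.png

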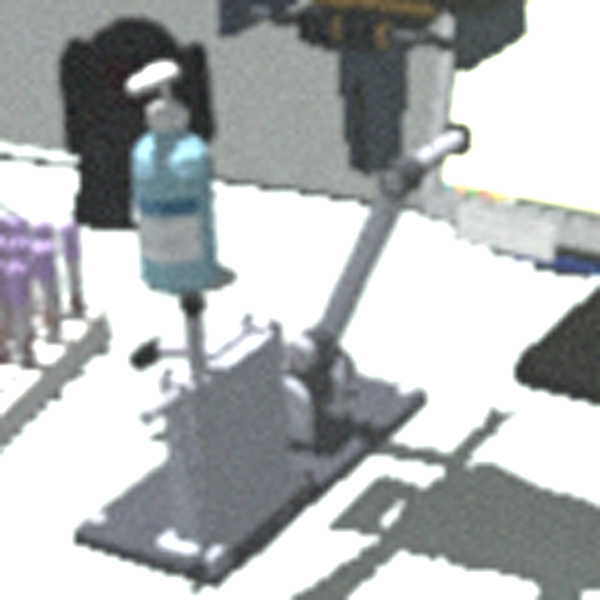

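The rubber foot is at (146,353), matching the fully-down prediction (147,350), and the frame is still tipped. Now I'll grip the bar and swing the frame up.

```bash
python3 - <<'E'
from h import *
ctrl.move_l(L(45,-87,285),vel=.25)
ctrl.command_gripper(1.0)
ctrl.move_l(L(45,-87,215),vel=.12,contact_N=15)
ctrl.command_gripper(0.0)
print("grip",ctrl.current_grip_width()*91,ctrl.current_grasp_force(),ctrl.current_contact_force(),ctrl.current_tool_pos())
for a in np.linspace(.45,0,7)[1:]:
    ctrl.move_l(L(45,-200*np.sin(a),35+200*np.cos(a)),vel=.06)
ctrl.sleep(.5)
print("grip",ctrl.current_grip_width()*91,ctrl.current_grasp_force(),ctrl.current_contact_force(),ctrl.current_tool_pos(),L(45,0,235))
im=ctrl.read_camera("scene")[130:250,170:290]
cv2.imwrite("pics/s3.png",cv2.convertScaleAbs(cv2.resize(im,(600,600),interpolation=cv2.INTER_CUBIC),alpha=1.4,beta=15))
def cp(p): return (proj("scene",p)-2.5)/6*5+np.array([8,15])*5
for a in(-.1,0,.1): print(a,"post near face mid at 60/140/200",[cp(L(-8,-r*np.sin(a),35+r*np.cos(a))) for r in(80,140,200)])
print("tip",cp(L(-45,125*np.sin(2.22),95+125*np.cos(2.22))),ctrl.current_t())
E
```

```text
grip 15.48026075026651 29.99918818473816 [-0.9582 -5.9624  0.0986] [ 0.6515 -0.0155  0.2151]
grip 15.579091269960498 29.99725878238678 [ 2.1257 -5.9793  7.3219] [0.6573 0.0712 0.2359] [0.6563 0.0719 0.235 ]
-0.1 post near face mid at 60/140/200 [array([277.0345, 289.174 ]), array([264.9822, 207.7753]), array([252.4956, 123.4432])]
0 post near face mid at 60/140/200 [array([286.7884, 290.8537]), array([282.3304, 210.347 ]), array([277.6901, 126.548 ])]
0.1 post near face mid at 60/140/200 [array([296.6556, 293.5971]), array([299.9598, 214.8684]), array([303.4139, 132.5665])]
tip [148.5747 404.6647] 21.975
```

View pics/s3.png

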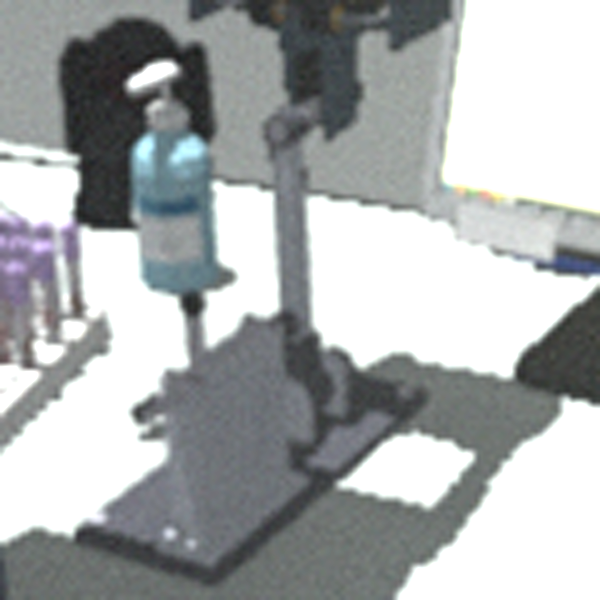

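The post runs from about (287,150) to (296,300), which is the slope predicted for upright. The foot at (148,408) matches fully down (149,405), and the hold is about 6 N sideways as expected. I'll hand it in.

```bash
python3 -c "
from bench import ctrl
print(ctrl.sign_off())"
```

```text
the job is handed in; nothing more can be done
None
```

I handed the job in at about 22 s: the bolt is fully back, the kickstand is fully down on the +y side, and the arm is holding the frame upright by its top bar. The sign-off call gave no verdict; the camera and force readings agreed with this beforehand, and the arm's path stayed clear of the stapler, label roll and tape dispenser.

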